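# Stow the mini pump in its cradle and close the hasp

### The arm

A 6-joint arm with a two-finger parallel gripper is mounted at the origin on the work surface. World frame = base frame: x ahead of the robot, y to its left, z up, the work surface at z = 0. Lengths are in mm, angles in degrees, forces in N, time in s.
With the tool pointing down it reaches from about 300 to 750 mm from the base axis. Payload 8.5 kg.
Tool frame: the origin (TCP) lies midway between the tips of the shut fingers; the grasp point (between the pads) lies 19 mm behind it; z points along the fingers, y is the line along which they close (so a half turn about z gives the same grasp; the last joint's range is limited). The gripper opens to 88 mm and grips with 3 to 60 N. Pads are 18 mm wide; open, the fingers measure 123 mm over their backs; the gripper's body (75 mm by 187 mm) begins 45 mm behind the grasp point.
Start: joints at [-84.93, 21.807, 74.336, -0, 83.858, -12.336], TCP at [164.526, -524.797, 206.048] pointing down, gripper open.
Joint ranges: [-178.18, 178.18], [-50.72, 133.34], [12.68, 142.11], [-81.47, 261.47], [9.98, 163.14], [-165.26, 165.26]. Speed limits (degrees/s): [136.94, 136.94, 180, 180, 180, 180].

### API

Orientations are given as [roll, pitch, yaw] about the fixed x, y, z axes, in that order (R = Rz(yaw) Ry(pitch) Rx(roll)).
In Python, from workcell import arm gives the robot as it stands. The module is installed in compiled form; this text tells all that it offers.
- The arm moves only by the tool arm_command, never from a script. Its argument "steps" is a list of rows, each a list of 6 numbers: the shift along the tool's x, y, z in m, then the turn, a rotation vector about the tool's x, y, z in degrees. A call has 1 to 12 rows; each row shifts and turns the commanded pose from where the row before left it, along the tool's axes as they then stand; what a row does not reach is not made up. A row lasts 1/12 s, in which the tool goes at most 41.7 mm and 7.16 degrees, less where a joint would pass 70% of its speed; a pose out of reach is approached as far as the arm can. A call is refused whole if a number of a shift passes 0.0417 or a number of a turn 7.16, either way. A call with a gripper value outside its range is refused whole. "claw" is the opening, from -1 (shut) to 1 (fully open), so that 0 is half open, set as the call begins (left out, the last holds). The fingers move at their own pace and stop on an object; "force" is the grip in N (left out, the last holds). Time passes only in rows, so rows that do not move let the fingers close. It gives the time, the measured TCP pose, the force, the opening and the grip force at its end, in the units of the state.
- arm.observe(): the state, without advancing time (a new reading comes with each control period).
- arm.camera(name): name is "scene" or "top" or "wrist"; returns the picture (400x640x3 uint8, blue, green, red); there is no depth.
- arm.camera_info(name): a dict with "vfov" (degrees; the focal length in pixels is half the picture's height over the tangent of half this angle, whatever the lens; pixels are square), "cx", "cy" (the principal point, pixels), "view" (4x4, takes a point from world to camera coordinates). Camera axes: x right, y down, z forward; pixel columns grow to the right and rows downward; lengths in mm; the calibration is good to about 2 mm. A picture is of the moment at which its call begins: read the wrist's pose just before it. camera_info takes no time and is no camera call; for the wrist camera it gives the pose at the moment of the call.
- arm.close_job(): hands the job in; it is judged then, once.
The state is a dict: "t": time; "joints": joint angles; "qvel": joint speeds; "effort": joint torques, N m; "eef_pos": TCP position; "tcp_rot": TCP orientation; "ft_force": force on the tool from outside, world axes, zero at the start; "moment": the same for the moment, N m; "width": opening from 0.0 (shut) to 1.0 (fully open); "finger_force": force on a finger pad.
Only numpy, scipy, OpenCV 4.12 (cv2) and the standard library are available. Lean on these libraries where they do the work, as an engineer would, in place of code of your own. Each camera call takes 0.05 s, during which the arm holds its last target. There are 200 camera calls.

### The job

Take the bicycle mini pump that stands upright on the bamboo shelf and lay it on its side in the two-saddle cradle, with its flanged foot in the slot between the end plate and the nearer saddle; put it down gently, without letting it drop or topple. With the pump lying there released, swing the hinged hasp over it and fully down onto its catch. Leave the jar, the bell and the light where they are.

Things in the scene. Friction and masses are not known exactly. Their poses are not given: they have to be found in the camera images.
- pump: bare aluminium mini pump, 165 mm long, 0.22 kg, upright at the start. Origin: centre of its foot's underside; z runs along it to the knob. From the origin: flange 46 mm diameter from 0 to 12 mm, barrel 34 mm diameter from 12 to 140 mm, black knob 28 mm diameter from 140 to 165 mm. Centre of mass 75 mm from the foot. Round: its yaw means nothing
- cradle: fixed plywood cradle. Origin: centre of the base's underside; z up; x along the trough from end plate to open end. Base 184 (x) by 116 by 12 mm. End plate: inner face x = -88 mm, 60 mm wide, top z = 72 mm. Two 45-degree V saddles 10 mm thick, centred at x = -52 and +15 mm, mouths 60 mm wide, tops z = 56 mm
- seat (a point): where the centre of the pump's foot ideally comes to lie: (-78, 0, 55) mm in the cradle's frame, same axes. The flange belongs in the slot between end plate and first saddle, x = -88 to -57 mm. The seated pump lies along the cradle's x, axis at z = 55 mm, top at 72 mm, its knob end at x = +87 mm, overhanging the second saddle by 67 mm
- catch (a point): centre of the top of the steel catch post, at (-18, 40, 74) mm in the cradle's frame; post 28 (x) by 14 mm; on it a wire staple 10 mm wide along y, up to z = 91 mm, which the closed hasp's slot goes over
- hasp (a joint): angle of the flat steel hasp: 0 = fully closed, level over the pump with its slot over the staple; pi/2 = standing up; more = leaning outward, away from the trough. It stops at 0 and 2.6 and stays where it is left (stiff hinge, about 0.05 N m). It starts open, leaning outward
- hasp_hinge (a point): middle of the hinge axis, at (-18, -42, 78) mm in the cradle's frame, between steel cheeks up to z = 84 mm; the axis is the cradle's x. This frame turns with the hasp: y along the strap to its tip, z up when closed. Strap 24 mm wide (x), 4 mm thick, 101 mm long, slot from 74 to 90 mm from the hinge
- hasp_tip (a point): middle of the hasp's free end, 101 mm from the hinge; the last 11 mm, beyond the slot, is a plain tab
- jar: bystander: squat closed jar with a steel cap, 60 mm diameter, 75 mm high; origin at its underside's centre. It may stand in either of two places, the pump in the other
- bell: bystander: chrome bicycle bell, dome 60 mm diameter, 44 mm high; origin at its underside's centre
- light: bystander: dark hard silicone light, round, 60 mm diameter, 30 mm high; origin at its underside's centre
Things that resemble listed ones, but are neither listed nor needed, are in the scene too. There is more than one size of the cradle; the one meant has the size given above.

How it is judged (in metres and radians):
On the way, in this order (a step that is already met when the one before it is completed fails the run):
1. the pump lies seated and released in both saddles, its flange in the slot, while the hasp is still open (over 0.8 rad) (angle between the z axis of pump and the x axis of cradle, either way round below 0.07 rad and x of pump in the frame of cradle between -0.0895 and -0.066 m and y of pump in the frame of cradle between -0.005 and 0.005 m and z of pump in the frame of cradle between 0.05 and 0.06 m and contact force between the fingers and pump below 0.2 N and linear speed of pump below 0.02 m/s and value of joint hasp above 0.8 rad), for 0.2 s.
2. the hasp is fully down on its catch (under 0.08 rad) (value of joint hasp below 0.08 rad), for 0.2 s.
At the end, for the whole second after the job is handed in: The pump lies in the cradle at rest and released: its axis within 0.07 rad of the trough, its foot's centre within 5 mm of y = 0 and z = 55 mm in the cradle's frame and between x = -89.5 and -66 mm (flange in the slot by the end plate); the hasp is closed to under 0.08 rad (angle between the z axis of pump and the x axis of cradle, either way round below 0.07 rad and x of pump in the frame of cradle between -0.0895 and -0.066 m and y of pump in the frame of cradle between -0.005 and 0.005 m and z of pump in the frame of cradle between 0.05 and 0.06 m and contact force between the fingers and pump below 0.2 N and linear speed of pump below 0.02 m/s and value of joint hasp below 0.08 rad); the robot touches nothing.
It fails at once if the jar is displaced by more than 25 mm (distance of jar from where it was at the start of the episode above 0.025 m).
It fails at once if the bell is displaced by more than 25 mm (distance of bell from where it was at the start of the episode above 0.025 m).
It fails at once if the light is displaced by more than 25 mm (distance of light from where it was at the start of the episode above 0.025 m).
It fails at once if the pump is dropped or topples (moves faster than 0.45 m/s while no finger touches it) (linear speed of pump above 0.45 m/s and contact force between the fingers and pump below 0.05 N).
It also fails if it takes over 51 s, if anything falls off the work surface, if the arm or the gripper's body presses on something with over 40 N, if the wrist force passes 120 N, or if a joint passes its speed limit or range.

## Working session

There is one attempt and no reset: what is moved stays moved. The work goes in short steps, Python scripts to look and compute and a tool call to move; the robot and the scene stay as the last step left them, time stands still between calls to the robot, and variables do not carry over. Pictures are saved under pics/ and viewed, at most 10 in all, crops included, and the job is handed in when it is done.

Besides the shell and the picture viewer there is one more tool, called as name(argument=value, ...), one argument or row to a line, values as JSON. arm_command: Moves the arm, as the interface text tells. Its arguments: {"type":"object","properties":{"steps":{"type":"array","items":{"type":"array","items":{"type":"number"}}},"claw":{"type":"number"},"force":{"type":"number"}},"required":["steps"]}

```bash
mkdir -p pics
cat > h.py <<'E'
import numpy as np,cv2
from workcell import arm
def cam(n):
    i=arm.camera_info(n);im=arm.camera(n);return i,im
def K(i):
    f=200/np.tan(np.radians(i['vfov']/2));return f
def ray(i,u,v):
    V=np.array(i['view']);R=V[:3,:3];o=-R.T@V[:3,3]
    d=R.T@np.array([(u-i['cx'])/K(i),(v-i['cy'])/K(i),1]);return o,d
def onz(i,u,v,z):
    o,d=ray(i,u,v);return o+d*(z-o[2])/d[2]
def proj(i,p):
    V=np.array(i['view']);c=V[:3,:3]@np.array(p)+V[:3,3]
    return K(i)*c[0]/c[2]+i['cx'],K(i)*c[1]/c[2]+i['cy']
def tri(i1,p1,i2,p2):
    o,d=ray(i1,*p1);q,e=ray(i2,*p2);A=np.c_[d,-e];s=np.linalg.lstsq(A,q-o,rcond=None)[0]
    a,b=o+d*s[0],q+e*s[1];return (a+b)/2,np.linalg.norm(a-b)
E
python3 - <<'E'
from h import *
for n in('scene','top'):
    i,im=cam(n);cv2.imwrite(f'pics/{n}0.png',im);print(n,i)
print(arm.observe())
E
```

```text
scene {'vfov': 56.319029446444176, 'cx': 317.4913932726635, 'cy': 197.6658193077925, 'view': array([[ 6.56340775e-01,  7.54342966e-01, -1.35453475e-02,
        -3.24502816e+02],
       [ 4.42267935e-01, -3.99231030e-01, -8.03127423e-01,
        -1.60110670e+02],
       [-6.11241246e-01,  5.21134603e-01, -5.95653310e-01,
         1.13621003e+03],
       [ 0.00000000e+00,  0.00000000e+00,  0.00000000e+00,
         1.00000000e+00]])}
top {'vfov': 43.28356058431964, 'cx': 316.3840062107253, 'cy': 202.3844102350117, 'view': array([[-2.30818276e-03, -9.99965948e-01, -7.92310259e-03,
         3.25619878e+00],
       [-9.94925567e-01,  3.09337117e-03, -1.00566133e-01,
         4.72743219e+02],
       [ 1.00587218e-01,  7.65077232e-03, -9.94898828e-01,
         1.42172781e+03],
       [ 0.00000000e+00,  0.00000000e+00,  0.00000000e+00,
         1.00000000e+00]])}
{'t': 0.1, 'joints': array([-8.49295929e+01,  2.18348221e+01,  7.43776310e+01, -1.12919708e-03,
        8.38594724e+01, -1.23357498e+01]), 'qvel': array([-0.02748334, -0.13398701, -0.18660322, -0.11940282,  0.13333959,
       -0.03116248]), 'effort': array([ 3.48554851e-03, -4.38656223e+01, -2.24912220e+01,  7.15006026e-02,
        3.42128996e-02, -7.25981067e-05]), 'eef_pos': array([ 164.4949635 , -524.51794289,  205.53754178]), 'tcp_rot': array([-1.79929495e+02, -1.42695065e-02,  1.74062697e+01]), 'ft_force': array([-0.63724565,  0.40568202, -0.89897314]), 'moment': array([ 0.00674586, -0.00073996,  0.00902303]), 'finger_force': 0.0, 'width': 0.9955335225059782}
```

View pics/scene0.png

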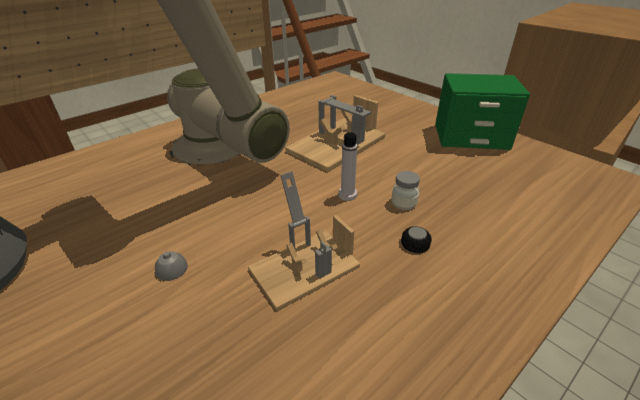

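View pics/top0.png

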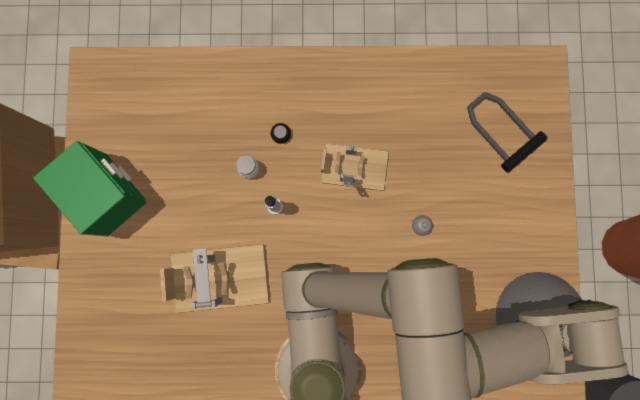

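The scene shows the small cradle at scene (304,265) / top (355,167), with its end plate toward +y. The pump is at scene (348,170) / top (275,206) and the jar at top (248,167). The light is at top (281,133), the bell at top (422,225), and a larger decoy cradle at top (215,278).

Run:
```python
from h import *
a=cv2.imread('pics/top0.png');b=cv2.imread('pics/scene0.png')
c1=cv2.resize(a[120:220,230:400],None,fx=4.6,fy=4.6,interpolation=2)[:300*2,:782]
cv2.imwrite('pics/c1.png',c1)
c2=cv2.resize(b[125:310,240:370],None,fx=3.2,fy=3.2,interpolation=2);cv2.imwrite('pics/c2.png',c2)
it=arm.camera_info('top');isc=arm.camera_info('scene')
# rough pts
for n,p in dict(TL=(324,144.5),TR=(389,149),BR=(386,190),BL=(321,186)).items(): print(n,onz(it,*p,12).round(1))
for n,p in dict(l=(249,269),bot=(278,304),r=(358,264)).items(): print(n,onz(isc,*p,12).round(1))
print('pump foot top',onz(it,281,208,10),'scene',onz(isc,347.5,196,5))
print('knob top tri',tri(it,(271,201.5),isc,(350,136)))
for n,p in dict(jar=(247,165),light=(281,132),bell=(422,225)).items(): print(n,onz(it,*p,50).round(0))
```

```text
TL [644.1 -20.6  12. ]
TR [ 629.9 -210.3   12. ]
BR [ 509.4 -199.6   12. ]
BL [521.7 -11.4  12. ]
l [ 517.3 -192.8   12. ]
bot [ 619.7 -199.4   12. ]
r [646.5 -28.8  12. ]
pump foot top [458.13537556 104.51650888  10.        ] scene [469.16104651 118.77446008   5.        ]
knob top tri (array([463.24298489, 120.67334808, 163.49941878]), np.float64(5.74318646799963))
jar [577. 199.  50.]
light [673. 102.  50.]
bell [ 406. -294.   50.]
```

View pics/c1.png

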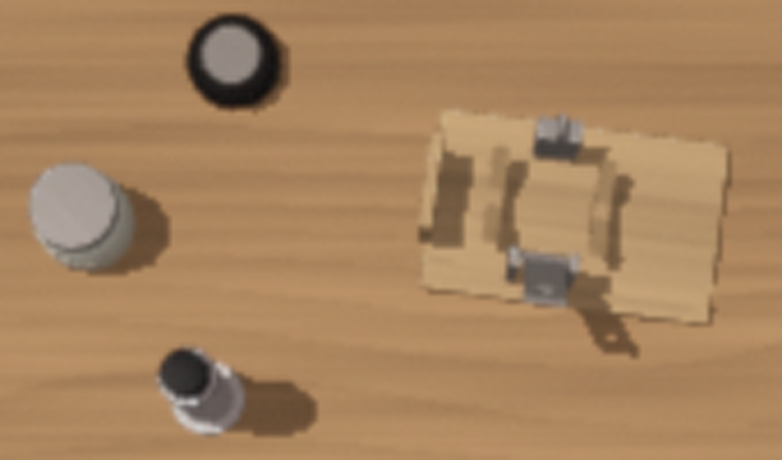

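View pics/c2.png

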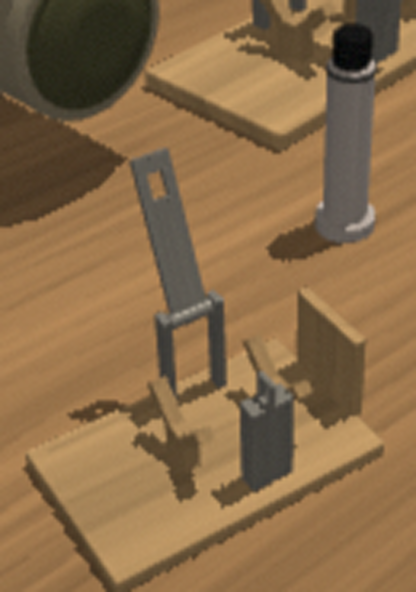

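The crops show the cradle base corners in top pixels at about (326.3,143.9), (388.3,152), (384.1,190.2) and (322.4,183). The hinge is on the robot side and the catch on the far side. The hasp stands slightly outward.

I'll move above the cradle for a wrist view.

arm_command(
  steps=[
    [0.028,-0.0155,-0.014,0,0,0],
    [0.028,-0.0155,-0.014,0,0,0],
    [0.028,-0.0155,-0.014,0,0,0],
    [0.028,-0.0155,-0.014,0,0,0],
    [0.028,-0.0155,-0.014,0,0,0],
    [0.028,-0.0155,-0.014,0,0,0],
    [0.028,-0.0155,-0.014,0,0,0],
    [0.028,-0.0155,-0.014,0,0,0],
    [0.028,-0.0155,-0.014,0,0,0],
    [0.028,-0.0155,0,0,0,0],
    [0.028,-0.0155,0,0,0,0],
    [0.028,-0.0155,0,0,0,0],
  ],
)

```text
t: 1.1
eef_pos: [430.3, -245.4, 332.0]
tcp_rot: [-180.0, 0.0, 17.4]
ft_force: [-0.1, 0.4, -0.2]
width: 1.003
finger_force: 0.0
```

arm_command(
  steps=[
    [0.028,-0.0155,0,0,0,0],
    [0.028,-0.0155,0,0,0,0],
    [0.028,-0.0155,0,0,0,0],
    [0,0,0,0,0,-7],
    [0,0,0,0,0,-7],
    [0,0,0,0,0,-7],
    [0,0,0,0,0,-7],
    [0,0,0,0,0,-7],
    [0,0,0,0,0,-7],
    [0,0,0,0,0,-7],
    [0,0,0,0,0,-7],
    [0,0,0,0,0,-7],
  ],
)

```text
t: 2.1
eef_pos: [495.6, -177.2, 331.7]
tcp_rot: [-180.0, -0.0, 80.8]
ft_force: [0.6, -0.2, -0.2]
width: 0.998
finger_force: 0.0
```

Run:
```python
from h import *
i=arm.camera_info('top')
P=[onz(i,*p,12)[:2] for p in [(326.3,143.9),(388.3,152),(384.1,190.2),(322.4,183)]]
P=np.array(P);print(P.round(1),P.mean(0).round(1))
k=(P[1]-P[0]+P[2]-P[3]);print('kyaw',np.degrees(np.arctan2(k[1],k[0])),np.linalg.norm(k)/2)
j=(P[0]-P[3]+P[1]-P[2]);print('yyaw',np.degrees(np.arctan2(j[1],j[0])),np.linalg.norm(j)/2)
w,im=cam('wrist');cv2.imwrite('pics/w1.png',im);print(w);o=arm.observe();print(o['eef_pos'],o['tcp_rot'],o['joints'],o['t'])
```

```text
[[ 645.8  -27.3]
 [ 621.  -208.1]
 [ 508.8 -194.1]
 [ 530.4  -15.5]] [ 576.5 -111.3]
kyaw -97.35988504754683 181.15454825455413
yyaw -6.473826047246885 114.53976540760489
{'vfov': 58.95176824183307, 'cx': 322.63283657556025, 'cy': 190.9002714949213, 'view': array([[ 9.87054246e-01, -1.60379617e-01, -1.51464647e-03,
        -5.17330427e+02],
       [-1.54268277e-01, -9.51940944e-01,  2.64593532e-01,
        -1.61488422e+02],
       [-4.38772633e-02, -2.60934508e-01, -9.64358838e-01,
         4.85640777e+02],
       [ 0.00000000e+00,  0.00000000e+00,  0.00000000e+00,
         1.00000000e+00]])}
[ 495.62120534 -177.22711678  331.68926209] [-1.79951609e+02 -2.23007080e-02  8.11719381e+01] [-3.25758495e+01  1.61167510e+01  6.24829407e+01  9.43659960e-04
  1.01453583e+02 -2.37476101e+01] 2.15
```

View pics/w1.png

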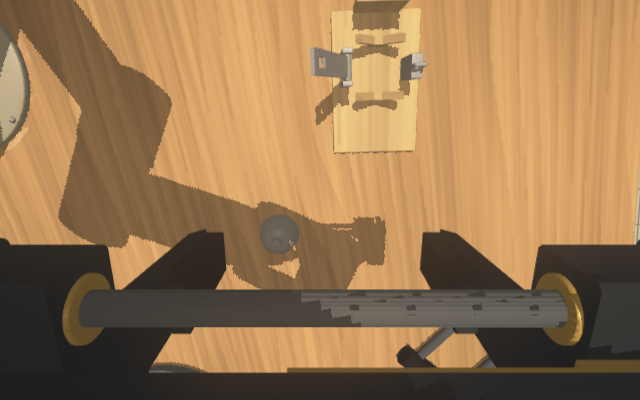

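The wrist view shows the cradle base corners at about (331,11), (421,10), (415,151) and (334,153). The hasp leans outward, with its hinge at (347,67) and its tip near (312,62); the catch is at (412,67).

Next I'll look at the pump from the -y side.

arm_command(
  steps=[
    [0.035,0,-0.006,0,0,0],
    [0.035,0,-0.006,0,0,0],
    [0.035,0,-0.006,0,0,0],
    [0.035,-0.013,-0.006,0,0,0],
    [0.035,-0.013,-0.006,0,0,0],
    [0.035,-0.013,-0.006,0,0,0],
    [0,0,0,0,0,-1.5],
    [0,0,0,0,0,0],
  ],
)

```text
t: 2.82
eef_pos: [491.9, 37.9, 368.5]
tcp_rot: [180.0, 0.0, 82.0]
ft_force: [-0.1, -0.5, 0.3]
width: 1.001
finger_force: 0.0
```

Run:
```python
from h import *
i=dict(vfov=58.95176824183307,cx=322.63283657556025,cy=190.9002714949213,view=[[ 9.87054246e-01, -1.60379617e-01, -1.51464647e-03,
        -5.17330427e+02],
       [-1.54268277e-01, -9.51940944e-01,  2.64593532e-01,
        -1.61488422e+02],
       [-4.38772633e-02, -2.60934508e-01, -9.64358838e-01,
         4.85640777e+02],[0,0,0,1]])
P=np.array([onz(i,*p,12)[:2] for p in [(331,11),(421,10),(415,151.5),(334,152.5)]])
print(P.round(1),P.mean(0).round(1))
for n,(p,z) in dict(hinge=((347,67),78),catch=((407,66),74)).items(): print(n,onz(i,*p,z).round(1))
w,im=cam('wrist');cv2.imwrite('pics/w2.png',im);np.save('w2.npy',w['view']);o=arm.observe();print(o['eef_pos'],o['tcp_rot'],o['joints'])
```

```text
[[ 533.3  -10.6]
 [ 647.2  -27.9]
 [ 622.8 -208.6]
 [ 509.3 -191.6]] [ 578.1 -109.7]
hinge [539.  -84.9  78. ]
catch [608.4 -94.8  74. ]
[492.14099308  36.71093929 367.95285866] [-1.79993016e+02  1.22562742e-02  8.18417766e+01] [-9.50054468e+00  1.22303866e+01  6.20778169e+01 -1.28976184e-02
  1.05698491e+02 -1.34580960e+00]
```

View pics/w2.png

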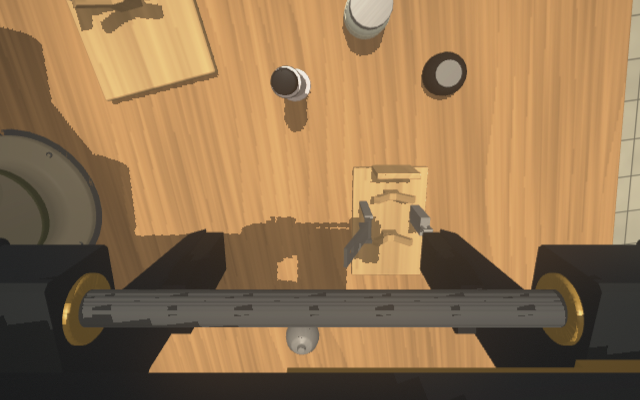

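The wrist view shows the pump's knob top at (285,81), the jar at (368,15), the light at (444,73), and the cradle at (353–428, 167–274).

Run:
```python
from h import *
im=cv2.imread('pics/w2.png');w=arm.camera_info('wrist');w['view']=np.load('w2.npy');t=arm.camera_info('top')
print('cam',(-w['view'][:3,:3].T@w['view'][:3,3]).round(0))
P=np.array([onz(w,*p,12)[:2] for p in [(353,167),(428,166.5),(352,274)]]);print(P.round(1),'ctr',((P[1]+P[2])/2).round(1))
for nm,img,inf,(x0,y0,x1,y1) in [('w',im,w,(255,50,330,110)),('t',cv2.imread('pics/top0.png'),t,(255,185,300,225))]:
    c=img[y0:y1,x0:x1].astype(int)
    dark=((c.max(2)<75)).astype(np.uint8)
    n,l,s,ce=cv2.connectedComponentsWithStats(dark);b=1+np.argmax(s[1:,4]);print(nm,'dark',s[b],(ce[b]+[x0,y0]).round(1),onz(inf,*(ce[b]+[x0,y0]),163).round(1))
    hsv=cv2.cvtColor(img[y0:y1,x0:x1],cv2.COLOR_BGR2HSV);g=((hsv[...,1]<45)&(hsv[...,2]>80)).astype(np.uint8)
    n,l,s,ce=cv2.connectedComponentsWithStats(g);b=1+np.argmax(s[1:,4]);print('grey',s[b]+np.array([x0,y0,0,0,0]))
cv2.imwrite('pics/c3.png',np.hstack([cv2.resize(im[55:115,255:335],None,fx=5,fy=5,interpolation=2)]))
```

```text
cam [502. 105. 547.]
[[ 532.8   -8.8]
 [ 647.2  -24.1]
 [ 509.8 -190. ]] ctr [ 578.5 -107.1]
w dark [ 17  21  26  24 261] [284.1  86. ] [462.9 118.7 163. ]
grey [281  66  29  34 281]
t dark [10 11 11 10 80] [270.  200.9] [463. 121. 163.]
grey [265 196  18  18 154]
```

View pics/c3.png

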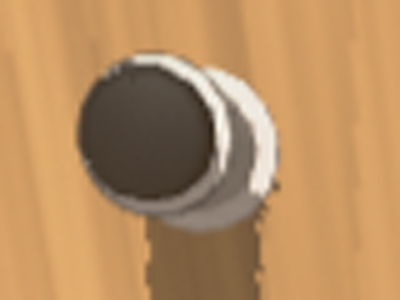

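arm_command(
  steps=[
    [0,0,0,0,-6.9,-0.7],
    [0,0,0,0,-6.9,0],
    [0,0,0,0,-6.9,0],
    [0,0,0,0,-6.9,0],
    [0,0,0,0,-6.9,0],
    [0,0,0,0,-6.9,0],
    [0,0,0,0,-6.9,0],
    [0,0,0,0,-6.7,0],
    [0,0,0,0,0,0],
    [0,0,0,0,0,0],
  ],
)

```text
t: 3.7
eef_pos: [492.7, 36.1, 366.6]
tcp_rot: [-179.7, 54.9, 82.8]
ft_force: [0.3, -0.6, 1.3]
width: 0.998
finger_force: 0.0
```

```bash
cat >> h.py <<'E'
from scipy.spatial.transform import Rotation as Ro
def st():
    o=arm.observe();R=Ro.from_euler('xyz',o['tcp_rot'],degrees=True).as_matrix();return o,o['eef_pos'],R
C=np.array([577.8,-109.3,0]);KY=np.radians(-97.5)
Rc=Ro.from_euler('z',KY).as_matrix()
def cr(p): return C+Rc@np.array(p,float)
E
python3 - <<'E'
from h import *
w=arm.camera_info('wrist');w['view']=np.load('w2.npy')
print('knob',onz(w,284.4,81.4,165),'flange right',onz(w,310.4,86,6),'bottom',onz(w,297,101,6))
o,p,R=st();print(p,o['tcp_rot'],o['joints'],R.round(3))
E
```

```text
knob [464.20840144 123.03494116 165.        ] flange right [485.3439588 118.687477    6.       ] bottom [462.51911563 100.36178394   6.        ]
[492.70266794  36.10281741 366.60828022] [-179.70551254   54.89126264   82.78345114] [ 15.34439038  24.24745765  63.733895   -53.20628596 109.79559325
  11.75602443] [[ 0.072  0.992 -0.108]
 [ 0.571 -0.13  -0.811]
 [-0.818 -0.003 -0.575]]
```

Run:
```python
from h import *
o,p,R=st();G=np.array([463.3,122.8,118])
for b in (110,): print(b,(R.T@(G-b*R[:,2]+19*R[:,2]-p)).round(1), (G-(b-19)*R[:,2]).round(0))
```

```text
110 [250.7 -39.7 -15.2] [473. 197. 170.]
```

arm_command(
  steps=[
    [0.025,-0.004,-0.0015,0,0,0],
    [0.025,-0.004,-0.0015,0,0,0],
    [0.025,-0.004,-0.0015,0,0,0],
    [0.025,-0.004,-0.0015,0,0,0],
    [0.025,-0.004,-0.0015,0,0,0],
    [0.025,-0.004,-0.0015,0,0,0],
    [0.025,-0.004,-0.0015,0,0,0],
    [0.025,-0.004,-0.0015,0,0,0],
    [0.025,-0.004,-0.0015,0,0,0],
    [0.025,-0.004,-0.0015,0,0,0],
    [0,0,0,0,0,0],
    [0,0,0,0,0,0],
  ],
)

```text
t: 4.7
eef_pos: [473.2, 195.2, 172.4]
tcp_rot: [-180.0, 54.9, 82.5]
ft_force: [-0.8, 0.0, 0.4]
width: 0.996
finger_force: 0.0
```

Run:
```python
from h import *
o,p,R=st();G=np.array([463.3,122.8,118]);print(p,o['tcp_rot'],o['joints'],(R.T@(G+19*R[:,2]-p)).round(1))
ims=[]
for n in('scene','top'):
    i,im=cam(n);ims.append(im)
cv2.imwrite('pics/s2.png',np.hstack([cv2.resize(ims[0][60:300,220:460],None,fx=1.66,fy=1.66),cv2.resize(ims[1][100:300,180:380],None,fx=2,fy=2)[:398]]))
```

```text
[473.21715147 195.20713366 172.36824413] [-179.97077252   54.86448078   82.5151774 ] [ 29.85490297  40.08630871  67.82864779 -42.86086401 107.17728401
  37.65856491] [  2.4  -0.4 110.1]
```

View pics/s2.png

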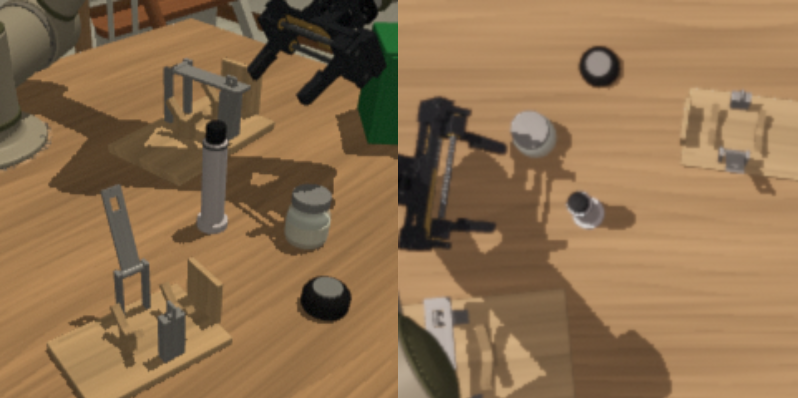

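The right panel shows the open fingers centred near top (230,193), facing the pump at top (270,201). The pump is still standing.

I'll check the finger midpoint against the calibration.

Run:
```python
from h import *
i,im=cam('top');o,p,R=st()
print('tcp',proj(i,p)); 
for s in(-1,1): print('tip',proj(i,p+s*R[:,1]*50))
for q in (0,110): print('ax',q,proj(i,p+R[:,2]*q-0*R[:,0]))
print('knob',proj(i,[463.3,122.8,165]))
```

```text
tcp (np.float64(241.02860732892123), np.float64(196.57358432092047))
tip (np.float64(238.24125332880118), np.float64(215.784811217237))
tip (np.float64(243.79523691134813), np.float64(177.50519593402208))
ax 0 (np.float64(241.02860732892123), np.float64(196.57358432092047))
ax 110 (np.float64(277.68383604512667), np.float64(203.39384963260392))
knob (np.float64(269.2967289527161), np.float64(200.67754429834818))
```

Run:
```python
from h import *
i,im=cam('wrist');o,p,R=st()
for b in (0,19,40):
  for s in(-44,44,-61,61): print(b,s,np.round(proj(i,p-R[:,2]*b+s*R[:,1])))
print('knob',proj(i,[463.3,122.8,165]))
j,sc=cam('scene');t,tp=cam('top')
for s in (-44,44): print('scene',np.round(proj(j,p+s*R[:,1])),np.round(proj(t,p+s*R[:,1])))
cv2.imwrite('pics/w3.png',np.vstack([np.hstack([im[150:350],np.zeros((200,160,3),np.uint8)]),np.hstack([cv2.resize(sc[60:160,340:480],(560,400)),cv2.resize(tp[150:250,200:260],(240,400))])]))
```

```text
0 -44 [240. 225.]
0 44 [403. 225.]
0 -61 [208. 225.]
0 61 [435. 225.]
19 -44 [231. 239.]
19 44 [412. 239.]
19 -61 [196. 239.]
19 61 [447. 239.]
40 -44 [219. 258.]
40 44 [424. 258.]
40 -61 [179. 258.]
40 61 [464. 258.]
knob (np.float64(321.5657603760033), np.float64(238.17118780027516))
scene [363. 117.] [239. 214.]
scene [389. 131.] [243. 180.]
```

View pics/w3.png

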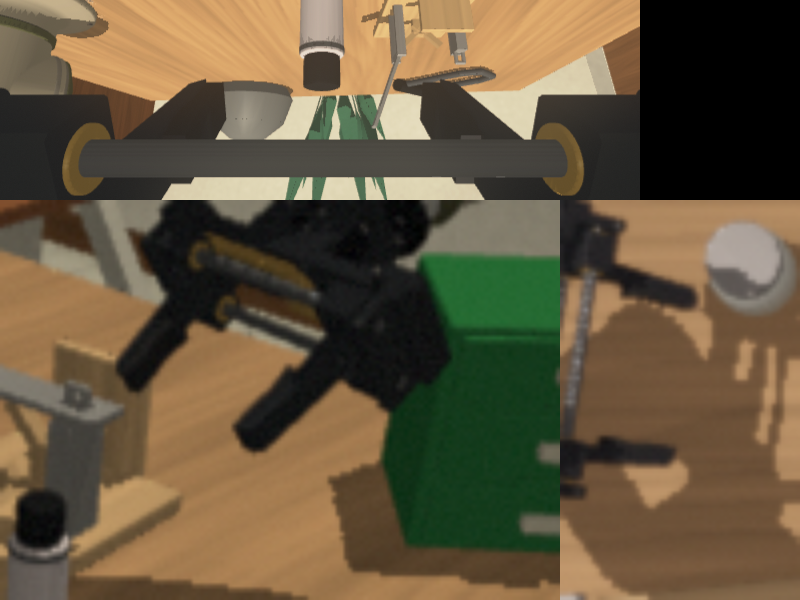

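The wrist strip shows the pump midway between the fingers, at column 322. The visible fingertips sit about 28 mm short of the predicted TCP.

I'll half-close in the air and measure the tip ends numerically.

```bash
cat > tip.py <<'E'
from h import *
t,tp=cam('top');o,p,R=st()
m=(tp.max(2)<60).astype(np.uint8);m[:, :200]=0;m[:,262:]=0;m[:165]=0;m[235:]=0
print('w',o['width'])
for r in range(168,226,2):
    c=np.flatnonzero(m[r]); 
    if len(c): print(r,c.max(),end='; ')
print('tcp',np.round(proj(t,p),1))
j,s=cam('scene');m=(s[95:135,350:420].max(2)<45);print([(r+95,np.flatnonzero(m[r]).min()+350) for r in range(0,40,2) if m[r].any()],'tcp',np.round(proj(j,p),1))
E
python3 tip.py
```

```text
w 1.0006466218100272
168 220; 170 225; 172 231; 174 233; 176 232; 206 201; 208 202; 210 215; 212 227; 214 227; 216 205; 218 204; 220 200; 222 205; tcp [240.9 196.8]
[(95, np.int64(374)), (97, np.int64(372)), (99, np.int64(371)), (101, np.int64(369)), (103, np.int64(370)), (105, np.int64(371)), (107, np.int64(372)), (109, np.int64(406)), (111, np.int64(404)), (113, np.int64(402)), (115, np.int64(400)), (117, np.int64(399)), (119, np.int64(400)), (121, np.int64(401)), (133, np.int64(350))] tcp [375.3 123.6]
```

arm_command(
  steps=[
    [0,0,0,0,0,0],
    [0,0,0,0,0,0],
    [0,0,0,0,0,0],
    [0,0,0,0,0,0],
    [0,0,0,0,0,0],
    [0,0,0,0,0,0],
  ],
  claw=-1,
  force=10,
)

```text
t: 5.6
eef_pos: [472.5, 195.8, 171.9]
tcp_rot: [-179.9, 55.0, 82.7]
ft_force: [-0.3, -0.3, -0.5]
width: 0.568
finger_force: 0.0
```

```bash
python3 tip.py
```

```text
w 0.5254393576433697
168 211; 170 211; 172 211; 174 213; 176 219; 178 225; 180 231; 182 231; 184 230; 202 214; 204 226; 206 228; 208 228; 210 205; 218 200; 220 200; 222 205; 224 203; tcp [240.7 196.9]
[(95, np.int64(382)), (97, np.int64(381)), (99, np.int64(379)), (101, np.int64(377)), (103, np.int64(376)), (105, np.int64(375)), (107, np.int64(376)), (109, np.int64(377)), (111, np.int64(395)), (113, np.int64(393)), (115, np.int64(393)), (117, np.int64(394)), (119, np.int64(396)), (133, np.int64(350))] tcp [375.3 123.8]
```

Run:
```python
from h import *
t=arm.camera_info('top');j=arm.camera_info('scene');o,p,R=st()
for a,b in [((233,174),(399,117.5)),((227.5,213),(369,102)),((231,181.5),(393,114)),((228,207),(375.5,105.5))]:
    q,e=tri(t,a,j,b);print(q.round(1),e.round(1),(R.T@(q-p)).round(1))
print(o['width'],o['joints'])
```

```text
[526.5 210.5 201.2] 3.2 [-11.7  51.6 -34.4]
[427.6 222.6 203.1] 2.8 [-13.6 -48.  -34.9]
[506.9 214.8 201.6] 4.2 [-11.1  31.6 -36.1]
[444.5 223.8 199. ] 1.2 [ -8.4 -31.4 -35.3]
0.4807342738931609 [ 29.98313853  40.14158872  67.91044602 -42.92946072 107.18131387
  37.70965345]
```

Two-view triangulation puts the real fingertips about 34 mm short of the reported TCP, at every opening. I'll allow for that and go in partway with the gripper open.

arm_command(
  steps=[
    [0,0,0,0,0,0],
    [0,0,0,0,0,0],
    [0,0,0,0,0,0],
    [0,0,0,0,0,0],
    [0,0,0.02,0,0,0],
    [0,0,0.02,0,0,0],
    [0,0,0.02,0,0,0],
    [0,0,0.02,0,0,0],
    [0,0,0.015,0,0,0],
    [0,0,0.015,0,0,0],
    [0,0,0,0,0,0],
    [0,0,0,0,0,0],
  ],
  claw=1,
)

```text
t: 6.7
eef_pos: [460.9, 106.4, 109.0]
tcp_rot: [-179.9, 55.0, 82.7]
ft_force: [0.2, 0.9, -0.2]
width: 1.005
finger_force: 0.0
```

Run:
```python
from h import *
o,p,R=st();G=np.array([463.3,122.8,118]);print(o['width'],p,(R.T@(G+19*R[:,2]-p)).round(1),o['ft_force'])
i,s=cam('scene');t,a=cam('top');w,b=cam('wrist')
cv2.imwrite('pics/s3.png',np.vstack([np.hstack([cv2.resize(s[90:215,300:430],(416,400)),cv2.resize(a[150:270,210:325],(384,400))]),cv2.resize(b[180:280,160:480],(800,250))[:200]]))
np.savez('s3.npz',w=w['view'])
for n,c in(('top',t),('scene',i)): print(n,[np.round(proj(c,p-33*R[:,2]+y*R[:,1])) for y in(-44,44)],np.round(proj(c,[463,123,165])))
```

```text
1.005235489908638 [460.86495196 106.3969183  108.95608475] [2.1 0.3 0.2] [ 0.1792961   0.89205908 -0.23419151]
top [array([265., 218.]), array([269., 185.])] [269. 201.]
scene [array([341., 141.]), array([365., 157.])] [349. 135.]
```

View pics/s3.png

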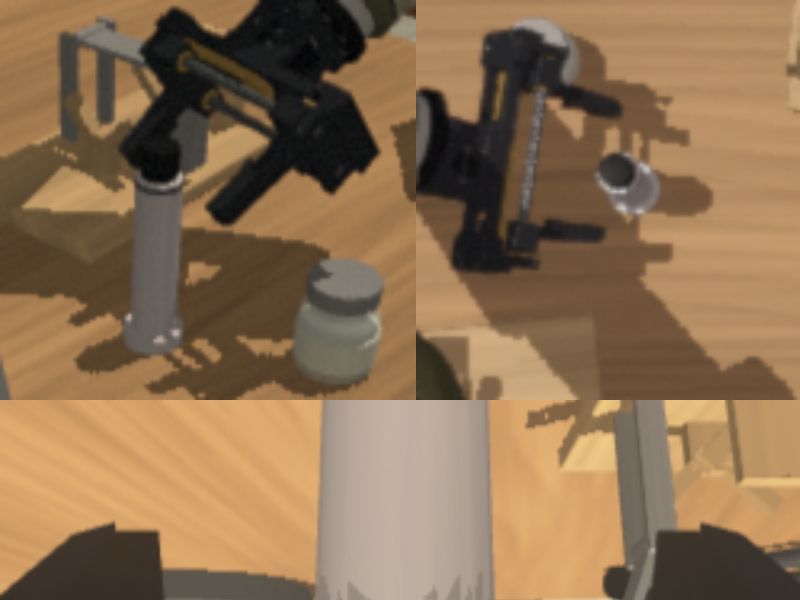

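The picture shows the pump still upright and centred between the fingers. The tips only just reach level with the knob and barrel, which confirms the offset. I'll advance 28 mm and grip.

arm_command(
  steps=[
    [0.002,0,0.007,0,0,0],
    [0,0,0.007,0,0,0],
    [0,0,0.007,0,0,0],
    [0,0,0.007,0,0,0],
    [0,0,0,0,0,0],
  ],
)

```text
t: 7.27
eef_pos: [457.5, 83.7, 90.4]
tcp_rot: [-179.8, 55.1, 82.7]
ft_force: [0.3, 0.6, -0.6]
width: 1.0
finger_force: 0.0
```

arm_command(
  steps=[
    [0,0,0,0,0,0],
    [0,0,0,0,0,0],
    [0,0,0,0,0,0],
    [0,0,0,0,0,0],
    [0,0,0,0,0,0],
    [0,0,0,0,0,0],
    [0,0,0,0,0,0],
    [0,0,0,0,0,0],
    [0,0,0,0,0,0],
    [0,0,0,0,0,0],
    [0,0,0,0,0,0],
    [0,0,0,0,0,0],
  ],
  claw=-1,
  force=50,
)

```text
t: 8.27
eef_pos: [458.0, 84.8, 91.1]
tcp_rot: [-179.9, 55.0, 82.7]
ft_force: [0.2, -0.6, 0.8]
width: 0.371
finger_force: 50.0
```

Run:
```python
from h import *
o,p,R=st();G=np.array([463.3,122.8,118]);print(o['width'],o['finger_force'],p,o['tcp_rot'],(R.T@(G-p)).round(1),o['ft_force'],o['joints'])
```

```text
0.37091927635302646 49.999964497983456 [458.01255956  84.83572687  91.12565439] [-179.9195918    55.00281356   82.66569098] [ -0.    0.3 -46.8] [ 0.1578605  -0.58107614  0.84518526] [ 21.12760183  39.89175426  85.94521114 -46.02313913  88.95131151
  44.53291009]
```

Gripped the barrel: width 0.371 and 50 N. Lift, then turn.

arm_command(
  steps=[
    [-0.004,0,-0.003,0,0,0],
    [-0.01,0,-0.007,0,0,0],
    [-0.02,0,-0.014,0,0,0],
    [-0.02,0,-0.014,0,0,0],
    [-0.02,0,-0.014,0,0,0],
    [-0.02,0,-0.014,0,0,0],
    [-0.02,0,-0.014,0,0,0],
    [-0.02,0,-0.014,0,0,0],
    [-0.02,0,-0.014,0,0,0],
    [-0.02,0,-0.014,0,0,0],
    [0,0,0,0,0,0],
  ],
)

```text
t: 9.18
eef_pos: [458.5, 85.1, 308.4]
tcp_rot: [179.3, 54.8, 82.0]
ft_force: [0.3, -0.1, -2.2]
width: 0.371
finger_force: 50.0
```

arm_command(
  steps=[
    [0,0,0,0,5,0],
    [0,0,0,0,5,0],
    [0,0,0,0,5,0],
    [0,0,0,0,5,0],
    [0,0,0,0,5,0],
    [0,0,0,0,5,0],
    [0,0,0,0,5,0],
    [0,0,0,0,5,0],
    [0,0,0,0,5,0],
    [0,0,0,0,5,0],
    [0,0,0,0,5,0],
    [0,0,0,0,5,0],
  ],
)

```text
t: 10.18
eef_pos: [457.6, 85.1, 303.5]
tcp_rot: [-179.9, -5.2, 82.6]
ft_force: [0.7, -0.2, -2.5]
width: 0.375
finger_force: 50.0
```

arm_command(
  steps=[
    [0,0,0,0,5,0],
    [0,0,0,0,5,0],
    [0,0,0,0,5,0],
    [0,0,0,0,5,0],
    [0,0,0,0,5,0],
    [0,0,0,0,5,0],
    [0,0,0,0,0,0],
    [0,0,0,0,0,0],
    [0,0,0,0,0,0],
  ],
)

```text
t: 10.93
eef_pos: [458.1, 85.1, 303.6]
tcp_rot: [-179.9, -34.8, 82.6]
ft_force: [0.6, -0.3, -2.5]
width: 0.371
finger_force: 50.0
```

Run:
```python
from h import *
o,p,R=st();print(o['width'],o['finger_force'],p,o['tcp_rot'],o['ft_force'],o['moment'],o['joints']);print(R.round(3))
i,s=cam('scene');cv2.imwrite('pics/s4.png',s);t,s=cam('top');cv2.imwrite('pics/t4.png',s)
G=p-47*R[:,2]
# predicted pump axis: initial axis up = rotate by 90 about tool y
ax=R@Ro.from_euler('y',-(55.0),degrees=True).as_matrix().T@np.array([0,0,0]) 
a0=np.array([np.sin(0),0,1])
R0=Ro.from_euler('xyz',[-179.92,55.0,82.67],degrees=True).as_matrix();axis=R@R0.T@[0,0,1];print('axis',axis)
foot=G-118*axis;knob=G+47*axis;print('foot',foot,'knob',knob)
for n,c in(('scene',i),('top',t)):print(n,np.round(proj(c,foot)),np.round(proj(c,knob)),np.round(proj(c,G)))
```

```text
0.3711979845359594 50.00001668930054 [458.05153884  85.0812472  303.63372367] [-179.93797171  -34.84911576   82.57586873] [ 0.5589602  -0.34591607 -2.47622865] [-0.61138813 -0.046156   -0.05206729] [-25.101126     9.0429181   84.55805703  33.24686418  97.04531882
 -16.66385431]
[[ 0.106  0.992  0.073]
 [ 0.814 -0.129  0.567]
 [ 0.571 -0.001 -0.821]]
axis [-0.1293912  -0.99159013  0.0026334 ]
foot [469.899928   175.45085503 341.89396446] knob [448.55037997  11.83848386 342.32847557]
scene [374.  47.] [303.  62.] [325.  57.]
top [238. 190.] [311. 199.] [290. 196.]
```

Run:
```python
from h import *
for n,(x0,x1,y0,y1) in dict(t4=(226,300,178,212),s4=(318,392,25,80)).items():
    im=cv2.imread(f'pics/{n}.png');h=cv2.cvtColor(im,cv2.COLOR_BGR2HSV)[y0:y1,x0:x1]
    m=((h[...,1]<60)&(h[...,2]>85))
    print(n)
    for r in range(0,y1-y0): print(y0+r,''.join('#' if v else ('x' if h[r,k,2]<60 else '.') for k,v in enumerate(m[r])))
```

```text
t4
178 ...................................................................xxxxxxx
179 ...................................................................xxxxxxx
180 .............#####.................................................xxxxxxx
181 .............######...............................................xxxx.xxx
182 ............#######.............................................xxxxx.....
183 ............##########.......................................xxxxxxxxx.##.
184 ............#################...............................xxxxxxxxxx.##.
185 ...........##########################.......................xxxxxxxxxx.##.
186 ...........##################################...............xxxxxxxxxx###.
187 ...........##########################################.........xxxxxxxx###.
188 ...........#####################################################......##..
189 ...........#############################################################..
190 ...........#############################################################.#
191 ...........#######################################################
[... 5181 characters left out ...]
1 ........#####........###############.........##########...............####
72 .....#####.............################.......#########..................#
73 ...#####..................################....##########..................
74 ...#.........................################.##########..................
75 ................................########################..............x...
76 ...................................######################............x.xxx
77 ......................................###################...............xx
78 .........................................#################...............x
79 ............................................#################...........xx
```

The top view matches: foot-end centre at about (237,190) against the predicted (238,190). So the pump is level and at the yaw I expected.

```bash
cat > tgt.py <<'E'
from h import *
import sys
o,p,R=st();R0=Ro.from_euler('xyz',[-179.92,55.0,82.67],degrees=True).as_matrix();axis=R@R0.T@[0,0,1]
G=p-47*R[:,2];foot=G-118*axis
print('foot in cradle',(Rc.T@(foot-C)).round(1),'axis',(Rc.T@axis).round(4),'t',o['t'],'F',o['ft_force'].round(1),'grip',o['finger_force'],o['width'])
for x in sys.argv[1:]:
    T=cr([-78,0,55+float(x)]);print(x,'tool',(R.T@(T-foot)).round(1),'world',(T-foot).round(1))
print('up in tool',(R.T@[0,0,1]).round(3), 'cradle x in tool',(R.T@Rc[:,0]).round(3))
E
python3 tgt.py 287 60 0
```

```text
foot in cradle [-268.7 -144.3  342.2] axis [1.     0.0023 0.002 ] t 11.0333 F [-0.5 -0.3 -2.3] grip 49.99994404613972 0.37183208427742737
287 tool [-156.9  143.7 -109.1] world [ 1.182e+02 -2.079e+02 -2.000e-01]
60 tool [-286.8  143.7   77.1] world [ 118.2 -207.9 -227.2]
0 tool [-321.1  143.7  126.3] world [ 118.2 -207.9 -287.2]
up in tool [ 0.572  0.    -0.82 ] cradle x in tool [-0.82  -0.003 -0.572]
```

arm_command(
  steps=[
    [-0.0157,0.0144,-0.0109,0,0,0],
    [-0.0157,0.0144,-0.0109,0,0,0],
    [-0.0157,0.0144,-0.0109,0,0,0],
    [-0.0157,0.0144,-0.0109,0,0,0],
    [-0.0157,0.0144,-0.0109,0,0,0],
    [-0.0157,0.0144,-0.0109,0,0,0],
    [-0.0157,0.0144,-0.0109,0,0,0],
    [-0.0157,0.0144,-0.0109,0,0,0],
    [-0.0157,0.0144,-0.0109,0,0,0],
    [-0.0157,0.0144,-0.0109,0,0,0],
    [0,0,0,0,0,0],
  ],
)

```text
t: 11.95
eef_pos: [578.1, -125.5, 301.5]
tcp_rot: [-179.9, -34.9, 82.5]
ft_force: [0.3, -0.6, -2.2]
width: 0.375
finger_force: 50.0
```

arm_command(
  steps=[
    [-0.013,0,0.0186,0,0,0],
    [-0.013,0,0.0186,0,0,0],
    [-0.013,0,0.0186,0,0,0],
    [-0.013,0,0.0186,0,0,0],
    [-0.013,0,0.0186,0,0,0],
    [-0.013,0,0.0186,0,0,0],
    [-0.013,0,0.0186,0,0,0],
    [-0.013,0,0.0186,0,0,0],
    [-0.013,0,0.0186,0,0,0],
    [-0.013,0,0.0186,0,0,0],
    [0,0,0,0,0,0],
    [0,0,0,0,0,0],
  ],
)

```text
t: 12.95
eef_pos: [576.3, -121.9, 76.0]
tcp_rot: [-179.9, -35.0, 82.6]
ft_force: [0.4, 0.4, -2.0]
width: 0.373
finger_force: 50.0
```

```bash
python3 tgt.py 10 0
python3 - <<'E'
from h import *
t,s=cam('top');cv2.imwrite('pics/t5.png',s);print([np.round(proj(t,cr(q)),1) for q in([-78,0,115],[-52,0,115])])
print('corners',[np.round(proj(t,cr(q)),1) for q in([-92,58,12],[92,58,12],[92,-58,12],[-92,-58,12])])
h=cv2.cvtColor(s,cv2.COLOR_BGR2HSV)
m=((h[...,1]<60)&(h[...,2]>85))
for r in range(138,196): print(r,''.join('#' if m[r,k] else ('x' if h[r,k,2]<60 else ('o' if h[r,k,1]<115 else '.')) for k in range(310,400)))
E
```

```text
foot in cradle [-7.830e+01  1.000e-01  1.145e+02] axis [ 1.0e+00  2.3e-03 -2.0e-04] t 12.95 F [ 0.4  0.4 -2. ] grip 50.00016566365957 0.372689036951555
10 tool [-28.7   0.   40.4] world [ -0.1  -0.3 -49.5]
0 tool [-34.4   0.   48.6] world [ -0.1  -0.3 -59.5]
up in tool [ 0.574 -0.002 -0.819] cradle x in tool [-0.819 -0.003 -0.574]
[array([328.5, 156.7]), array([338.1, 157.9])]
corners [array([325.7, 143.4]), array([388.3, 151.2]), array([383.7, 190.4]), array([320.7, 182.4])]
138 oo.........o............................................................o##o...oxxxo..oooo
139 .o..o....o.ooo.oo.....oo.oooo.oo........o.............................ooo##o...oxxxo.oo#oo
140 ..............ooo.....o.....oo.o.o...o.......o......................oooxxxxooo.oxxoo.oo#oo
141 ..........ooo....oo....o...........oo........o......................oxxxxxxxxo.xxxoo.oo#o.
142 ......o...ooo..o..o.........o...o.o.................................oxxxxxxxx..xxxxoooo#o.
143 o...o.......o..ooooooo.ooooo.ooo...oooooooo......................o..oxxxxxxxxo.xxxxxxxx#oo
144 ..............ooooooooooooooooo.o..ooooooooo.
[... 4190 characters left out ...]
.ooooooooxxxxxxxxxxoooooooooooooooo
189 ################oo#oo#o#ooooooooooooooooooooooo.........o....ooxxxxxxxxxxx##oooooooooooooo
190 ###############o####ooooo#ooooo#oooooooooooooooo.........oo.....ooxxxxxxxooooooooooooooooo
191 ###########o#####oo##ooo##oooooooooooooooooooooooo......o.ooooo....oxxxxxooooooooooooooooo
192 ###################o###ooo#ooo#oooooooooooooooooooo.......oooooooo...ooxoooooooooooooooooo
193 #############o####oo####oooooooooooooooooooooooooooo......ooo.oooooo..oooooooooooooooooooo
194 ###################oo####o#oo##ooooooooooooooooooooooo....oo.oooooo.oooooooooooooooooooooo
195 ####################o##o###ooooo#oooooooooooooooooooooo......oooooooooooooooo#oooooooooooo
```

arm_command(
  steps=[
    [-0.0057,0,0.0082,0,0,0],
    [-0.0057,0,0.0082,0,0,0],
    [-0.0057,0,0.0082,0,0,0],
    [-0.0057,0,0.0082,0,0,0],
    [-0.0029,0,0.0041,0,0,0],
    [-0.0029,0,0.0041,0,0,0],
    [-0.0015,0,0.002,0,0,0],
    [0,0,0,0,0,0],
  ],
)

```text
t: 13.67
eef_pos: [576.2, -122.9, 22.8]
tcp_rot: [-179.9, -35.0, 82.5]
ft_force: [0.9, 0.2, -2.5]
width: 0.373
finger_force: 50.0
```

```bash
python3 tgt.py 0
```

```text
foot in cradle [-77.4   0.1  61.4] axis [ 1.e+00  9.e-04 -4.e-04] t 13.6667 F [ 0.9  0.2 -2.5] grip 50.00000361353159 0.3728576470290552
0 tool [-3.1 -0.1  5.6] world [-0.   0.6 -6.4]
up in tool [ 0.574 -0.001 -0.819] cradle x in tool [-0.819 -0.002 -0.574]
```

Lower in roughly 1 mm steps until contact.

arm_command(
  steps=[
    [-0.0006,0,0.0008,0,0,0],
    [-0.0006,0,0.0008,0,0,0],
    [-0.0006,0,0.0008,0,0,0],
    [-0.0006,0,0.0008,0,0,0],
    [0,0,0,0,0,0],
  ],
)

```text
t: 14.08
eef_pos: [576.2, -123.0, 19.3]
tcp_rot: [-179.9, -35.0, 82.6]
ft_force: [0.1, -0.9, -2.7]
width: 0.37
finger_force: 50.0
```

arm_command(
  steps=[
    [-0.0006,0,0.0008,0,0,0],
    [0,0,0,0,0,0],
  ],
)

```text
t: 14.25
eef_pos: [576.2, -123.0, 18.2]
tcp_rot: [-179.9, -35.0, 82.6]
ft_force: [-0.3, 0.3, -1.6]
width: 0.369
finger_force: 50.0
```

arm_command(
  steps=[
    [-0.0006,0,0.0008,0,0,0],
    [0,0,0,0,0,0],
  ],
)

```text
t: 14.42
eef_pos: [576.3, -123.1, 17.3]
tcp_rot: [-180.0, -35.0, 82.6]
ft_force: [0.6, 0.5, -2.0]
width: 0.372
finger_force: 50.0
```

```bash
python3 tgt.py 0
```

```text
foot in cradle [-77.2   0.3  55.8] axis [ 1.e+00  8.e-04 -0.e+00] t 14.4167 F [ 0.6  0.5 -2. ] grip 50.00004060566425 0.37195963585508646
0 tool [ 0.2 -0.3  1.1] world [-0.2  0.9 -0.8]
up in tool [ 0.574 -0.001 -0.819] cradle x in tool [-0.819 -0.002 -0.574]
```

arm_command(
  steps=[
    [-0.0006,0,0.0008,0,0,0],
    [0,0,0,0,0,0],
  ],
)

```text
t: 14.58
eef_pos: [576.3, -123.1, 16.5]
tcp_rot: [-180.0, -35.0, 82.6]
ft_force: [-0.0, -0.5, -1.3]
width: 0.375
finger_force: 50.0
```

arm_command(
  steps=[
    [-0.0006,0,0.0008,0,0,0],
    [0,0,0,0,0,0],
  ],
)

```text
t: 14.75
eef_pos: [576.3, -123.2, 16.1]
tcp_rot: [-180.0, -35.0, 82.6]
ft_force: [-1.3, -0.9, 4.4]
width: 0.372
finger_force: 50.0
```

arm_command(
  steps=[
    [-0.0006,0,0.0008,0,0,0],
    [0,0,0,0,0,0],
  ],
)

```text
t: 14.92
eef_pos: [576.3, -123.3, 15.6]
tcp_rot: [180.0, -35.0, 82.6]
ft_force: [-3.8, -2.2, 10.5]
width: 0.37
finger_force: 50.0
```

Contact at the expected height. Ease the grip, then open.

arm_command(
  steps=[
    [0.0003,0,-0.0004,0,0,0],
    [0,0,0,0,0,0],
    [0,0,0,0,0,0],
  ],
  force=5,
)

```text
t: 15.17
eef_pos: [576.3, -123.4, 15.2]
tcp_rot: [-180.0, -35.0, 82.6]
ft_force: [-2.9, -2.3, 4.7]
width: 0.384
finger_force: 5.0
```

arm_command(
  steps=[
    [0,0,0,0,0,0],
    [0,0,0,0,0,0],
    [0,0,0,0,0,0],
    [0,0,0,0,0,0],
    [0,0,0,0,0,0],
    [0,0,0,0,0,0],
    [0,0,0,0,0,0],
    [0,0,0,0,0,0],
  ],
  claw=1,
)

```text
t: 15.83
eef_pos: [576.2, -123.1, 14.8]
tcp_rot: [-179.9, -35.0, 82.6]
ft_force: [-0.7, -0.4, -0.7]
width: 0.969
finger_force: 0.0
```

Run:
```python
from h import *
o,p,R=st();print(o['ft_force'],o['width'],p)
t,s=cam('top');h=cv2.cvtColor(s,cv2.COLOR_BGR2HSV);m=((h[...,1]<60)&(h[...,2]>85))
print([np.round(proj(t,cr(q)),1) for q in([-78,0,55],[-78,23,55],[-78,-23,55],[-88,0,72])])
for r in range(143,192): print(r,''.join('#' if m[r,k] else ('x' if h[r,k,2]<60 else ('o' if h[r,k,1]<115 else '.')) for k in range(318,390)))
```

```text
[-0.65522498 -0.44891661 -0.67766176] 0.9689035078768999 [ 576.21048314 -123.11501364   14.7929357 ]
[array([328.2, 160.7]), array([329.2, 152.8]), array([327.2, 168.7]), array([324.7, 159.2])]
143 ..ooo.ooooooo.o...ooooo.o..oo.o..oo..................o....oxxxxxoxxo.xxx
144 .ooo...ooooooooooooooooo....ooooooooo................o..oooxx.oo..xooxxx
145 ...ooo.ooooooooooooooooooooooooooo#ooooo.............oooxxxxxx##oxx.oxxx
146 oooo.oooooooooooooooooooooooo#########oooooo..o...oooxxxxxxxxx##oxxxoxxx
147 o.oo.oooooooooooooooooooooooo##########ooooooo...oxxxxxxxxxxxx##ooooxxxx
148 ooooooooooooooooooooooooooooo##########oooooooooooxxxxxxxxxxxx##o...xxxx
149 o....oooooooooooooooooooooooo##########oooooooooooxxxxxxxxxxxo##o...oxxx
150 ....ooooooooooooooooooooooooo#########ooooooooooooxxxxxxxxxxxo##o...xxxx
151 ....oooooooooooooooooooooooooooooooo##ooooooooooooooxxxxxxooo###ooooxxxx
152 .o..ooooooooooooooooooooooooooooooooo#ooooooooooooooooooooooo###ooooxxxx
153 ....oooooooo###oooooooooooooooooooooooooooooooooooooooooooooo###ooooxxxx
154 ....oooooooo####ooooooooooooooooooooooooooooooooooooooo
[... 2166 characters left out ...]
xxxxooo
183 #########################o##oo##ooo#ooooooooooooooooooooxxxxxxxxxxxxxxx#
184 #########################oo##o#o#oo##ooooooooooooooooooooxxxxxxxxxxxxxoo
185 #####################o#####o#o###o#ooooooooooooooooooooooooxxxxxxxxxxooo
186 ############################oo#####ooooo#ooooooooooooooooooxxxxxxxxxxooo
187 ###################################o#ooooooooooo#ooooooooooxxxxxxxxxoooo
188 ###############################o###o#o##o#oooooooooooooooooxxxxxxxxooooo
189 ##########################o###oo#####ooo#oooooo#oooooooooooooxxxxxxooooo
190 ############################o###o#ooo#ooooooo#ooooooooooooooooxxxxoooooo
191 ################################o#o####oooooo##oooooooooooooooooxooooooo
```

The gripper is open and the force is near zero. Retreat along the fingers, then turn the tool down while well clear.

arm_command(
  steps=[
    [0,0,-0.01,0,0,0],
    [0,0,-0.02,0,0,0],
    [0,0,-0.03,0,0,0],
    [0,0,-0.03,0,0,0],
    [0,0,-0.03,0,0,0],
    [0,0,-0.03,0,0,0],
    [0,0,-0.03,0,0,0],
    [0,0,-0.03,0,0,0],
    [0,0,-0.03,0,0,0],
    [0,0,-0.03,0,0,0],
    [0,0,0,0,0,0],
  ],
)

```text
t: 16.8
eef_pos: [556.3, -280.5, 240.7]
tcp_rot: [179.6, -34.7, 82.7]
ft_force: [0.6, -0.0, 0.7]
width: 1.001
finger_force: 0.0
```

arm_command(
  steps=[
    [0,0,0,0,-7,0],
    [0,0,0,0,-7,0],
    [0,0,0,0,-7,0],
    [0,0,0,0,-7,0],
    [0,0,0,0,-7,0],
    [0,0,0,0,0,0],
    [0,0,0,0,0,0],
  ],
  claw=-1,
)

```text
t: 17.38
eef_pos: [556.5, -275.2, 236.4]
tcp_rot: [-180.0, -0.1, 82.7]
ft_force: [0.2, -0.1, 0.9]
width: 0.495
finger_force: 0.0
```

```bash
cat > hasp.py <<'E'
from h import *
def show(n,x0,x1,y0,y1,step=1):
    i,s=cam(n);h=cv2.cvtColor(s,cv2.COLOR_BGR2HSV)
    for r in range(y0,y1,step): print(r,''.join('#' if h[r,k,1]<60 and h[r,k,2]>85 else ('x' if h[r,k,2]<60 else ('s' if h[r,k,1]<80 else '.')) for k in range(x0,x1)))
    return i,s
E
python3 - <<'E'
from hasp import *
o,p,R=st();print(p,o['tcp_rot'],o['joints'],o['ft_force'],o['t'])
i=dict(vfov=58.95176824183307,cx=322.63283657556025,cy=190.9002714949213,view=[[ 9.87054246e-01, -1.60379617e-01, -1.51464647e-03,-5.17330427e+02],[-1.54268277e-01, -9.51940944e-01,  2.64593532e-01,-1.61488422e+02],[-4.38772633e-02, -2.60934508e-01, -9.64358838e-01,4.85640777e+02],[0,0,0,1]])
def onx(i,u,v,x=-18):
    a,d=ray(i,u,v);a=Rc.T@(a-C);d=Rc.T@d;return (a+d*(x-a[0])/d[0]).round(1)
print('tip w1',onx(i,313,62),'hinge',onx(i,347,66)); j=arm.camera_info('scene');print('tip scene',onx(j,287.2,173.7),'catch',onx(j,323,247))
i,s=show('top',316,392,142,196)
print([np.round(proj(i,cr(q)),1) for q in([-78,0,55],[-62,0,55],[62,0,55],[87,0,55])])
E
```

```text
[ 556.4897178  -275.16627906  236.43932882] [-1.79960954e+02 -9.32903850e-02  8.27294727e+01] [-3.72495822e+01  2.82367145e+01  5.86945283e+01  6.13908146e-02
  9.31491933e+01 -2.99757571e+01] [ 0.23896358 -0.07927239  0.91824887] 17.3833
tip w1 [-18.  -78.4 172.1] hinge [-18.  -43.8 109.9]
tip scene [-18.  -72.2 175.6] catch [-18.   42.6  83.9]
142 ............................................................................
143 ............................................................................
144 ............................................................................
145 ...............................ss..s#.......................................
146 ...............................#########s...................................
147 ..............................s##########...................................
148 ..............................s##########...................................
149 ..............................s##########...................................
150 ..............................s#########s...................................
151 ...................
[... 3014 characters left out ...]
.................................sssssss
189 .....................................................................sssssss
190 ....................................................................ssssssss
191 ...................................................................sssssssss
192 ..................................................................ssssssssss
193 ..................................................................ssssssssss
194 .................................................................ssssssssss#
195 ................................................................sssssssss##s
[array([328.2, 160.7]), array([333.8, 161.4]), array([377.4, 166.9]), array([386.2, 168. ])]
```

The top view shows the pump lying in place: foot end at (328.5,160.5), knob end at (386,167.5), both matching prediction. The hasp is at about 109°.

Next, position the shut fingers outside the hasp.

```bash
cat > hp.py <<'E'
from h import *
import sys
o,p,R=st();q=p-34*R[:,2];print('tip cradle',(Rc.T@(q-C)).round(1),'F',o['ft_force'].round(1),'Fcr',(Rc.T@o['ft_force']).round(1),'t',o['t'],o['width'])
a=list(map(float,sys.argv[1:]))
for k in range(0,len(a),3): T=cr(a[k:k+3]);print((R.T@(T-q)).round(1));q=T
E
python3 hp.py -18 -128 270 -18 -128 135 -18 -39.5 135 -18 -14.5 118 -18 0.5 93 -18 0.5 82
```

```text
tip cradle [168.5   0.5 269.9] F [-0.3 -0.5  0.4] Fcr [ 0.5 -0.3  0.4] t 17.4333 0.4477950789199867
[ 186.8 -128.1    0.5]
[ -0.3   0.2 135. ]
[-0.2 88.5 -0.1]
[-0.1 25.  17. ]
[-0.1 15.  25. ]
[-0.  0. 11.]
```

arm_command(
  steps=[
    [0,-0.032,0,0,0,0],
    [0,-0.032,0,0,0,0],
    [0,-0.032,0,0,0,0],
    [0,-0.032,0,0,0,0],
    [0.031,0,0,0,0,0],
    [0.031,0,0,0,0,0],
    [0.031,0,0,0,0,0],
    [0.031,0,0,0,0,0],
    [0.031,0,0,0,0,0],
    [0.031,0,0,0,0,0],
    [0,0,0,0,0,0],
  ],
)

```text
t: 18.35
eef_pos: [453.4, -72.8, 235.9]
tcp_rot: [-179.9, -0.2, 82.7]
ft_force: [0.4, -0.8, -0.6]
width: 0.008
finger_force: 0.0
```

arm_command(
  steps=[
    [0,0,0.025,0,0,0],
    [0,0,0.025,0,0,0],
    [0,0,0.025,0,0,0],
    [0,0,0.025,0,0,0],
    [0,0,0.025,0,0,0],
    [0,0,0.01,0,0,0],
    [0,0,0,0,0,0],
  ],
)

```text
t: 18.93
eef_pos: [452.1, -76.6, 98.6]
tcp_rot: [-179.6, -0.2, 82.4]
ft_force: [-0.7, 0.3, -0.4]
width: 0.001
finger_force: 0.0
```

```bash
python3 hp.py -18 -39.5 135
python3 - <<'E'
from hasp import *
i,s=show('scene',270,345,160,250,2)
E
```

```text
tip cradle [ -15.9 -128.6  132.6] F [-0.7  0.3 -0.4] Fcr [-0.2 -0.7 -0.4] t 18.9333 0.0013638468418154855
[ 2.2 89.1 -2.9]
160 xxxxxxxxxxxxxxxxxxxxxxxxxxxxxxxxxxxxxxxxx..................................
162 xxxxxxxxxxxxxxxxxxxxxxxxxxxxxxxxxxxxxxxxx..................................
164 xxxxxxxxxxxxxxxxxxxxxxxxxxxxxxxxxxxxxxxxx..................................
166 xxxxxxxxxxxxxxxxxxxxxxxxxxxxxxxxxxxxxx.....................................
168 xxxxxxxxxxxxxxxxxxxxxxxxxxxxxxxx...........................................
170 xxxxxxxxxxxxxxxxxxxxxxxxxxx................................................
172 xxxxxxxxxxxxxxxxxxxxxxs....................................................
174 xxxxxxxxxxxxxxxxxsssss#....................................................
176 xxxxxxxxxxxxsssss#ssss##...................................................
178 xxxxxxxxxxxssssss##.ss##...................................................
180 xxxxxxxxx...ssss.....s###..................................................
182 ..xx.........sss.....s###..................................................
184 .............
[... 1922 characters left out ...]
....sssss............ssss......s#########################s..
234 ....................ssss............ssss..###############################..
236 ....................ssss............s####################################s.
238 ....................ssss..........########################################.
240 ....................ssss.....#############################################.
242 ......................s##################################################..
244 ....................###############################ss########ss....##s.....
246 ................###################################ssss####s...............
248 ...........#######################################ss##ss#####s.............
```

arm_command(
  steps=[
    [0,0.01,-0.001,0,0,0],
    [0,0.01,-0.001,0,0,0],
    [0,0.01,0,0,0,0],
    [0,0.01,0,0,0,0],
    [0,0.01,0,0,0,0],
    [0,0.01,0,0,0,0],
    [0,0.01,0,0,0,0],
    [0,0.01,0,0,0,0],
    [0,0.01,0,0,0,0],
    [0,0,0,0,0,0],
  ],
)

```text
t: 19.82
eef_pos: [544.2, -88.6, 103.9]
tcp_rot: [179.9, -0.0, 82.5]
ft_force: [-0.3, 0.6, 0.8]
width: 0.007
finger_force: 0.0
```

```bash
python3 hp.py -18 -14.5 118 -18 0.5 93
python3 - <<'E'
from hasp import *
i,s=show('scene',280,350,160,250,3)
E
```

```text
tip cradle [-16.1 -36.  137.9] F [-0.3  0.6  0.8] Fcr [-0.5 -0.3  0.8] t 19.8167 0.007225356260397041
[ 1.9 21.5 19.9]
[-0. 15. 25.]
160 xxxxxxxxxxxxxxxxxxxxxxxxxxxx.......xxxxxxxxxxxx.......................
163 ......xxxxxxxxxxxxxxxxxxxxxxxxx....xx...xxxxxxxxxxxxxxxxxxxxx.........
166 xxxxxxxxxxxxxxxxxxxxxxxxxxxxxxxxxxxxxxxxxxxxxxxxxxxxxxxxxxxxxxxx......
169 xxxxxxxxxxxxxxxxxxxxxxxxxxxxxxxxxxxxxxxxxxxxxxxxxxxxxxxxxxxxxxxx......
172 .xxxxxxxxxxxxx...xxxxxxxxxxxxxxxxxxxxxxxxxxxxxxxxxxxxxxxxxxxxxxxx.....
175 ..xxxxxxxx...xxx..xxxxxxxxxxxxsxxxxxxxxxxxxxxxxxxxxxxxxxxxxxxxxxx.....
178 ....xxxxxx...xxxxxxxxxxxxxxxxxxxxxxxxxxxxxxxxxxxxxxxxxxxxxxxxx........
181 .......xxxxxxxxxxxxxxxxxxxxxxxxxxxxxxxxxxxxxxxxxxxxxxxxxxxxxxx........
184 ........xxxxxxxxxxxxxxxxxxxxxxxxxxxxxxxxxxxxxxxxxxxxxxxxxxxxxx........
187 .........xxxxxxxxxxxxxxxxxxxxxxxxxxxxxxxxxxxxxxxxxxxxxxxxxxxx.........
190 .........xxxxxxxxxxxxxxxxxxxxxxxxxxxxxxxxxxxxxxxxxxxx.................
193 .........xxxxxxxxxxxxssxxxxxxxxxxxxxxxxxxxxxxx........................
196 ..........xxxxxxxxxxsssxxxxxxxxxxxxxxxx........................
[... 582 characters left out ...]
.........................
223 .........ssss#sssssssss#ssssss...................########.............
226 .........ssssssss........sssss................##############..........
229 .........sssss...........sssss.............s#################.........
232 .........sssss............ssss......s#########################s.......
235 ..........ssss............ss###################################.......
238 ..........ssss..........########################################......
241 ..........sssss..s#############################################.......
244 ..........###############################s#########ss....##s..........
247 ....s####################################ss#ss####s...................
```

arm_command(
  steps=[
    [0,0.0073,0.0066,0,0,0],
    [0,0.0073,0.0066,0,0,0],
    [0,0.0073,0.0066,0,0,0],
    [0,0.005,0.008,0,0,0],
    [0,0.005,0.008,0,0,0],
    [0,0.005,0.008,0,0,0],
    [0,0,0.003,0,0,0],
    [0,0,0,0,0,0],
  ],
)

```text
t: 20.53
eef_pos: [578.8, -91.9, 54.9]
tcp_rot: [-179.8, -0.0, 82.6]
ft_force: [-1.3, -0.0, 0.4]
width: 0.003
finger_force: 0.0
```

```bash
python3 hp.py -18 0.5 82
python3 - <<'E'
from hasp import *
i,s=show('scene',280,350,190,250,2)
E
```

```text
tip cradle [-17.4  -1.2  88.9] F [-1.3 -0.   0.4] Fcr [ 0.2 -1.3  0.4] t 20.5333 0.003253575477337216
[0.6 1.7 6.9]
190 ...xxxxxxxxxxxxxxxxxxxxxxxxxxxxxxxxxxxxxxxxxxxxxxxxxs.................
192 ...xxxxxxxxxxxxxxxxxxxxxxxxxxxxxxxxxxxxxxx...xxxxxxxxxx...............
194 ...xxxxxxxxxxxxxxxxxxxxxxxxxxxxxxxxxxxxx........xxxxxxxxxs............
196 ...xxxxxxxxxx.....xxxxxxxxxxxxxxxxxxxxxxxxx.....xxxxxxxxxxxx..........
198 ...xxxxxxxxx...xx..xxxxxxxxxxxxxxxxxxxxxxxxxx..xx....xxxxxxxxxxxxxxxxx
200 .....xxxxxx..xxxxxxxxxxxxxxxxxxxxxxxxxxxxxxxxxx...ss..xxxxxxxxxxxxxxxx
202 .......xxxxx..xxxxxxxxxxxxxxxxxxxxxxxxxxxxxxxxx..xxxxxxxxxxxxxxxxxxxxs
204 .........xxxx.xxxxxxxxxxxxxxxxxxxxxxxxxxxxxxxxxxxxxxxxxxxxxxxxxxxxxxxx
206 ...............xxxxxxxxxxxxxxxxxxxxxxxxxxxxxxxxxxxxxxxxxxxxxxxxxxxxxxx
208 ...............xxxxxxxxxxx.....xxxxxxxxxxxxxxxxxxxxxxxxxxxxxxxxxxxxxxx
210 ...............xxxxxxxxx...xxx.xxxxxxxxxxxxxxxxxxxxxxxxxxxxxxxxxxxxxxx
212 .................xxxxxx...xxxxxxxxxxxxxxxxxxxxxxxxxxxxxxxxxxxxxxxxxxxx
214 ...................xxxxx...xxxxxxxxxxxxxxxxsssxxxxxsssxxxxxxxxxxxxxxxx
216 .....
[... 565 characters left out ...]
xxxxxxxxxxxxs####........
232 .........sssss........sssxxxxxxxxxxxsxxxxxxxxxxxxxxxxss#######s.......
234 ..........ssss..........ssxxxxxxxssssxxxxxxxxxxxx##############.......
236 ..........ssss............sxxsssssssssxxxxxxx##################s......
238 ..........ssss..........####ssssssssssssxxs#####################......
240 ..........ssss.....s##########ssssssssssss######################......
242 ..........ssss#s################ssssssssss###s#################.......
244 ..........#########################s####ssss##########...##s..........
246 ......###############################sss##sssss########...............
248 .s#####################################ss####sssss##s.................
```

Press down in small steps, watching the force.

arm_command(
  steps=[
    [0,0.0005,0.002,0,0,0],
    [0,0.0005,0.002,0,0,0],
    [0,0,0,0,0,0],
  ],
)

```text
t: 20.83
eef_pos: [580.1, -92.2, 52.2]
tcp_rot: [-180.0, -0.0, 82.6]
ft_force: [-0.1, -0.1, 0.2]
width: 0.004
finger_force: 0.0
```

arm_command(
  steps=[
    [0,0,0.0015,0,0,0],
    [0,0,0.0015,0,0,0],
    [0,0,0,0,0,0],
  ],
)

```text
t: 21.08
eef_pos: [580.1, -92.3, 49.1]
tcp_rot: [-180.0, -0.0, 82.6]
ft_force: [-0.6, 0.2, 0.3]
width: 0.001
finger_force: 0.0
```

arm_command(
  steps=[
    [0,0,0.0015,0,0,0],
    [0,0,0,0,0,0],
  ],
)

```text
t: 21.25
eef_pos: [580.2, -92.3, 47.8]
tcp_rot: [-180.0, 0.0, 82.6]
ft_force: [-0.8, -0.5, 0.9]
width: 0.009
finger_force: 0.1
```

arm_command(
  steps=[
    [0,0,0.0015,0,0,0],
    [0,0,0,0,0,0],
  ],
)

```text
t: 21.42
eef_pos: [580.2, -92.3, 47.6]
tcp_rot: [180.0, 0.0, 82.6]
ft_force: [-4.6, 0.8, 12.0]
width: 0.007
finger_force: 6.1
```

arm_command(
  steps=[
    [0,0,0.001,0,0,0],
    [0,0,0,0,0,0],
  ],
)

```text
t: 21.58
eef_pos: [580.3, -92.3, 47.5]
tcp_rot: [179.9, 0.0, 82.6]
ft_force: [-6.6, 1.2, 19.3]
width: 0.003
finger_force: 9.7
```

arm_command(
  steps=[
    [0,0,0.001,0,0,0],
    [0,0,0,0,0,0],
  ],
)

```text
t: 21.75
eef_pos: [580.3, -92.4, 47.4]
tcp_rot: [179.9, 0.1, 82.6]
ft_force: [-8.6, 2.5, 26.7]
width: 0.005
finger_force: 13.3
```

A hard stop at about 81.7 mm, which is the closed strap height. Lift off and verify.

arm_command(
  steps=[
    [0,0,-0.005,0,0,0],
    [0,0,-0.02,0,0,0],
    [0,0,-0.03,0,0,0],
    [0,0,-0.03,0,0,0],
    [0,0,-0.03,0,0,0],
    [0,0,-0.03,0,0,0],
    [-0.03,0,-0.03,0,0,0],
    [-0.03,0,0,0,0,0],
    [-0.03,0,0,0,0,0],
    [-0.03,0,0,0,0,0],
    [-0.03,0,0,0,0,0],
    [0,0,0,0,0,0],
  ],
)

```text
t: 22.75
eef_pos: [560.0, -245.2, 217.9]
tcp_rot: [-179.9, 0.1, 82.3]
ft_force: [-0.4, -0.3, -0.4]
width: 0.005
finger_force: 0.0
```

Run:
```python
from hasp import *
o=arm.observe();print(o['t'],o['ft_force'])
def P(i): print([np.round(proj(i,cr(q)),1).tolist() for q in([-18,59,80],[-30,59,80],[-6,59,80],[-30,-42,80],[-6,-42,80],[-78,0,55],[87,0,55])])
i,s=show('scene',280,365,205,262,2);P(i)
i,s=show('top',316,392,142,196,2);P(i)
```

```text
22.75 [-0.3846525  -0.29189008 -0.37626755]
205 .....................................................................................
207 .....................................................................................
209 .....................................................................................
211 .....................................................................................
213 .....................................................................................
215 .....................................................................................
217 .........................####........................................................
219 ......................########.......................................................
221 .................##########ss#.......................................................
223 .........####################s...................########............................
225 .........s####################................s############..........................
227 .........sssssss################.............s##############..
[... 3266 characters left out ...]
......ssssssssss#sss
182 ............................................................ssssss#ssssss##s
184 ...........................................................ssssssssssss#ssss
186 .........................................................sssssssssssssss#sss
188 ........................................................sssssssss#sssssssss#
190 ......................................................sssssssssss##sssss#sss
192 .....................................................ssssssssssssssss#s#ssss
194 ...................................................sssssssssssssss#s##s#ssss
[[352.4, 141.1], [348.1, 140.5], [356.6, 141.6], [343.6, 176.1], [352.2, 177.2], [328.2, 160.7], [386.2, 168.0]]
```

The strap lies level over the pump. Its tip is at scene (328,254), as predicted for closed, and the pump hasn't moved. Handing in.

```bash
python3 -c "
from workcell import arm
print(arm.close_job())"
```

```text
the job is handed in; nothing more can be done
None
```

The pump lies in the cradle with its flange in the slot, the hasp is pressed down to its stop on the catch, and I handed the job in at about 23 s. No verdict came back, but the last camera check matched the expected seated and closed positions.

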